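# Try a freshly cast key in the dice vault's lock

## Task

Lift the cast key out of its open mould, push it down into the lock on top of the hexagonal dice vault, wiggling it past the sticky pins until its collar sits fully home, and only then turn it a quarter turn clockwise. The lock springs back, so finish while still gripping the key and holding it turned. Leave everything else on the shelf where it is.

Things in the scene. Friction and masses are not known exactly. Their poses are not given: they have to be found in the camera images.
- key: The loose cast metal key, about 90 g, 74 mm long, standing upright in the mould, blade down. Origin: the blade's tip. z from tip to bow, x along the width of blade and bow, y through their thickness. From the tip up: blade 18 mm (x) by 6 mm (y), 34 mm long, nose rounded to 3 mm radius; collar 28 by 13 by 6 mm high; bow 32 (x) by 10 (y) by 34 mm high. Same after a half turn about z.
- key_bow (a point): Centre of the key's bow (its grip, 32 x 10 x 34 mm), 57 mm above the blade's tip and 17 mm below the bow's top; axes as the key's.
- key_tip (a point): Tip of the key's blade, on the key's centre line; axes as the key's.
- mould_mouth (a point): Centre of the cavity's mouth in the top face of the lower mould half: a plain aluminium block 85 mm (x) by 60 mm (y) by 42 mm high, fixed to the shelf. Cavity 21 mm (x) by 9 mm (y), 38 mm deep. The key's collar rests on the top face, so the whole bow stands above it, its thickness along the block's y.
- keyway (a point): Centre of the keyway's mouth in the lock barrel's face, mid-top of the hexagonal walnut vault (130 mm across flats, fixed). Face and low brass rose are 62 mm above the shelf. x along the slot (20.4 mm long, 8.4 mm wide in y, over 35 mm deep), z up; turns with the barrel. When home, the key's collar rests on the face and its tip is 34 mm below this point.
- lock (a joint): Angle of the lock barrel in rad: 0 at rest, growing as the key turns clockwise seen from above, stop at 1.62 (just over a quarter turn). A spring drives it back to 0: 0.06 N m at rest, 0.14 N m at a quarter turn. The key has about 8 degrees of play in the slot before it drives the barrel.
- pin_upper (a joint): Travel in m of the upper sticky pin: a round nose of 3 mm radius, its top 8 mm below the lock's face, standing out of one long side of the slot to just past the slot's middle. 0 as found; shoved 3.5 mm aside it stays aside. A straight push jams on it, even at 50 N. Rocking the key some 5 degrees each way about the vertical while it creeps down gets it past with under 15 N.
- pin_lower (a joint): The same for the lower sticky pin, its top 19 mm below the face, from the opposite long side.
- tin: Bystander, loose: round pewter-grey aluminium tin, 64 mm across, 55 mm high. Origin under its centre.
- die_a: Bystander, loose: glass die, 18 mm. Origin under its centre.
- die_b: Bystander, loose: glass die, 18 mm. Origin under its centre.
- figure_base: Bystander, loose: round plastic figure base, 40 mm across, 6 mm high. Origin under its centre.
- mould_top: Bystander, loose: upper half of the mould, aluminium block 85 by 60 by 38 mm with an empty recess. Origin under its centre.
- paint_pot: Bystander, loose: paint pot 34 mm across, 45 mm high. Origin under its centre.
- brush: Bystander, loose: brush lying flat, 170 mm long.
Mind the look-alikes: they are no part of the job. There is more than one size of the key; the one meant has the size given above.

How it is judged:
On the way, in this order (a step that is already met when the one before it is completed fails the run):
1. the key is lifted clear of the mould, in the fingers (z of key_tip in the frame of mould_mouth above 0.005 m and contact force between key and the fingers above 2 N), for 0.1 s.
2. the key is fully home in the lock, not yet turned (z of key_tip in the frame of keyway below -0.031 m and horizontal distance between key_tip and keyway below 0.005 m and angle between the z axis of key_tip and the z axis of keyway, either way round below 0.12 rad and value of joint lock below 0.45 rad), for 0.1 s.
3. the key is turned a quarter turn clockwise (z of key_tip in the frame of keyway below -0.031 m and horizontal distance between key_tip and keyway below 0.005 m and angle between the z axis of key_tip and the z axis of keyway, either way round below 0.12 rad and value of joint lock above 1.3 rad), for 0.2 s.
At the end, for the whole second after the job is handed in: The key is home in the lock (tip at least 31 mm below the face, within 5 mm of the keyway's axis, upright within 7 degrees), the barrel stands at more than 1.3 rad and is still, and the fingers still grip the key with more than 2 N (all of step 3 and velocity of joint lock below 0.3 rad/s and contact force between key and the fingers above 2 N); the arm keeps its last pose, push and grip.
It fails at once if another thing on the shelf is shifted by more than 30 mm (distance of any of tin, die_a, die_b, figure_base, mould_top, paint_pot, brush from where it was at the start of the episode above 0.03 m).
It also fails if it takes over 58 s, if anything falls off the work surface, if the arm or the gripper's body presses on something with over 40 N, if the wrist force passes 120 N, or if a joint passes its speed limit or range.

## Robot

A 7-joint arm with a two-finger parallel gripper is mounted at the origin on the work surface. World frame = base frame: x ahead of the robot, y to its left, z up, the work surface at z = 0. Lengths are in m, angles in rad, forces in N, time in s.
With the tool pointing down it reaches from about 0.4 to 0.875 m from the base axis. Payload 6.5 kg.
Tool frame: the origin (TCP) lies on the mounting face of the last link; the fingertips stand 173 mm ahead of it and the grasp point (between the pads) lies 155 mm ahead of it; z points along the fingers, y is the line along which they close (so a half turn about z gives the same grasp; the last joint's range is limited). The gripper opens to 85 mm and grips with 20 to 120 N. Pads are 22 mm wide; open, the fingers measure 114 mm over their backs; the gripper's body (76 mm by 85 mm) begins 54 mm behind the grasp point. The pads swing forward as they close: fully open they stand 13 mm farther back than shut.
Start: joints at [-1.331, 0.536, -0.004, 1.538, 0.003, 1.067, -0.071], TCP at [0.196, 0.62, 0.405] pointing down, gripper open.
Joint ranges: [-2.7, 2.7], [-0.37, 2.16], [-1.27, 1.26], [0.24, 2.4], [-1.31, 4.45], [0.19, 1.91], [-2.76, 2.76]. Speed limits (rad/s): [2.39, 2.39, 3.14, 3.14, 3.14, 3.14, 3.14].

## Interface

Orientations are given as a unit quaternion [x, y, z, w].
In Python, from bench import ctrl gives the robot as it stands.
- The arm moves only by the shell command python3 -m crank 'ROWS' [OPENING]. ROWS is a JSON object of lists of equal length, an entry for each row: "travel": the shift along the world's x, y, z in mm, a list of three; "twist": the turn about the world's z in degrees. A call has 1 to 12 rows; each row is the pose to reach, as a shift and turn from the pose commanded when the call began; what a row does not reach only later rows make up. A row lasts 1/10 s, in which the tool goes at most 50 mm and 8.59 degrees, less where a joint would pass 70% of its speed; a pose out of reach is approached as far as the arm can. A call with a gripper value outside its range is refused whole. OPENING is the closure in counts, from 0 (fully open) to 255 (shut), set as the call begins (- or left out, the last holds). The fingers move at their own pace and stop on an object; the grip force is fixed at half the most. Time passes only in rows, so rows that repeat a pose let the fingers close. It gives the time, the measured TCP pose, the force, the opening and the grip force at its end, in the units of the state.
- ctrl.read_state(): the state, without advancing time (a new reading comes with each control period).
- ctrl.snapshot(name): name is "side" or "top"; returns the picture (384x512x3 uint8, red, green, blue); there is no depth.
- ctrl.calibration(name): a dict with "fx", "fy", "cx", "cy" (pixels), "rvec" (rotation vector, rad) and "tvec" (3), from world to camera coordinates, as OpenCV has them. Camera axes: x right, y down, z forward; pixel columns grow to the right and rows downward; lengths in m; the calibration is good to about 2 mm. A picture is of the moment at which its call begins. calibration takes no time and is no camera call.
- ctrl.close_job(): hands the job in; it is judged then, once.
The state is a dict: "clock": time; "joints": joint angles; "qvel": joint speeds; "joint_efforts": joint torques, N m; "tool_pos": TCP position; "ee_rot": TCP orientation; "wrist_force": force on the tool from outside, world axes, zero at the start; "torque": the same for the moment, N m; "grip_width": finger opening in m; "grasp_force": force on a finger pad.
Only numpy, scipy, OpenCV 4.12 (cv2) and the standard library are available. Lean on these libraries where they do the work, as an engineer would, in place of code of your own. Each camera call takes 0.05 s, during which the arm holds its last target. There are 200 camera calls.

## Working session

There is one attempt and no reset: what is moved stays moved. The work goes in short steps, Python scripts to look and compute and a shell command to move; the robot and the scene stay as the last step left them, time stands still between calls to the robot, and variables do not carry over. Pictures are saved under pics/ and viewed, at most 10 in all, crops included, and the job is handed in when it is done.

```bash
mkdir -p pics; ls
python3 - <<'E'
from bench import ctrl
import cv2
for n in("side","top"):
    cv2.imwrite(f"pics/{n}0.png",ctrl.snapshot(n)[:,:,::-1]); print(n,ctrl.calibration(n))
s=ctrl.read_state(); print(s)
E
```

```text
pics
side {'fx': 352.3367151413175, 'fy': 352.3367151413175, 'cx': 259.2772864093991, 'cy': 189.6371106657144, 'rvec': array([ 2.41171865, -0.55805487,  0.20188994]), 'tvec': array([-0.52524575,  0.24282083,  0.52791384])}
top {'fx': 354.76148971103623, 'fy': 354.76148971103623, 'cx': 256.1630029397477, 'cy': 194.42869730698175, 'rvec': array([ 2.16198639, -2.1290955 ,  0.19916853]), 'tvec': array([-0.00640731,  0.56783444,  0.66173129])}
{'clock': 0.1, 'joints': array([-1.33122808,  0.53708337, -0.00444523,  1.53873608,  0.00258715,
        1.0673022 , -0.07118853]), 'qvel': array([ 1.17359975e-03, -1.74996122e-03, -8.86198379e-05, -2.37759632e-03,
       -2.44456988e-04,  9.83360578e-04,  2.19475517e-05]), 'joint_efforts': array([ 2.31155624e-03, -5.84569752e+01,  1.05157100e+00, -2.59777969e+01,
        1.25384339e-02,  4.66497790e-03,  2.72735468e-05]), 'tool_pos': array([0.1955692 , 0.61958135, 0.4039199 ]), 'ee_rot': array([ 1.52248396e-01,  9.88341968e-01, -7.58666631e-04, -6.71689342e-05]), 'wrist_force': array([0.22563929, 0.2919835 , 0.72267987]), 'torque': array([-0.03433743,  0.03658817, -0.00106832]), 'grasp_force': 0.0, 'grip_width': 0.08566591523706639}
```

View pics/top0.png

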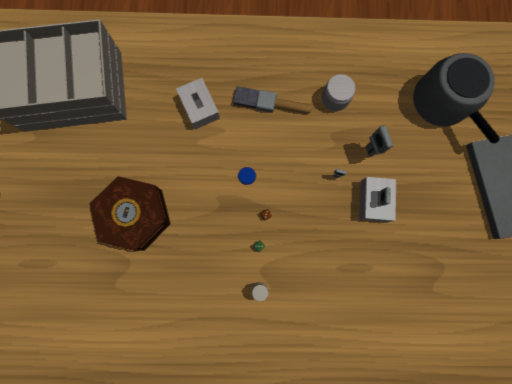

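View pics/side0.png

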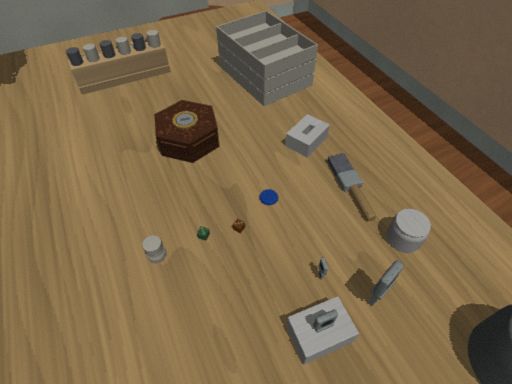

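Key candidates in the top picture: the one standing in the aluminium block at (385,196), a small one at (340,174), and a large one at (380,140). The one in the mould fits, since it stands upright in an open block with its bow above the face. I'll confirm with an enlarged crop.

```bash
cat > h.py <<'E'
import numpy as np, cv2
from bench import ctrl
def cam(n):
    c=ctrl.calibration(n); K=np.array([[c['fx'],0,c['cx']],[0,c['fy'],c['cy']],[0,0,1]])
    return K,cv2.Rodrigues(c['rvec'])[0],c['tvec'],c['rvec']
def plane(n,uv,z):
    K,R,t,_=cam(n); uv=np.atleast_2d(uv).astype(float)
    d=(R.T@np.linalg.inv(K)@np.c_[uv,np.ones(len(uv))].T).T; o=-R.T@t
    return o+d*((z-o[2])/d[:,2])[:,None]
def proj(n,P):
    K,R,t,r=cam(n); return cv2.projectPoints(np.atleast_2d(P).astype(float),r,t,K,None)[0][:,0]
def tri(uvs):
    P=[]
    for n in("top","side"):
        K,R,t,_=cam(n); P.append(K@np.c_[R,t])
    X=cv2.triangulatePoints(P[0],P[1],np.array(uvs[0],float).reshape(2,1),np.array(uvs[1],float).reshape(2,1))
    return (X[:3]/X[3]).ravel()
E
python3 - <<'E'
from h import *
for n in("top","side"):
    K,R,t,_=cam(n); print(n,-R.T@t)
print(plane("top",[[378,199],[129,213],[340,174],[380,140]],0.05))
t=cv2.imread("pics/top0.png"); s=cv2.imread("pics/side0.png")
def crop(im,x,y,w=50,h=36,k=8): return cv2.resize(im[y:y+h,x:x+w],None,fx=k,fy=k,interpolation=cv2.INTER_CUBIC)
A=np.hstack([crop(t,352,170),crop(t,104,194)]); B=np.hstack([crop(s,283,294,80,66,5)[:288],crop(s,150,98,80,66,5)[:288]])
cv2.imwrite("pics/c1.png",np.vstack([A,B]))
E
```

```text
top [0.45218593 0.01646237 0.74540069]
side [ 0.40718579 -0.357397    0.56569001]
[[ 0.56224296 -0.24129873  0.05      ]
 [ 0.52625322  0.25042333  0.05      ]
 [ 0.61198933 -0.16621783  0.05      ]
 [ 0.68509134 -0.25071181  0.05      ]]
```

View pics/c1.png

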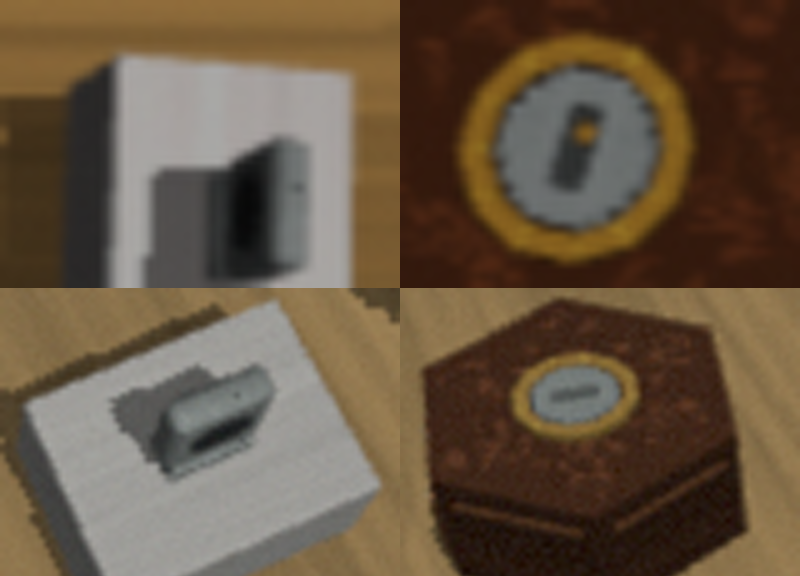

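The key in the mould has a bow of about 17 x 4.5 px in the top view, or 32 x 10 mm, and stands on an 85x60 block, so it is the right one. Top-view positions: bow top at about (388,195), rose centre at about (126,212.5). Slot visible at a slant. Next I'll measure precisely.

Run:
```python
from h import *
for n,roi,broi in(("top",(85,170,85,85),(352,165,55,65)),("side",(150,95,75,70),(280,290,85,75))):
    im=cv2.imread(f"pics/{n}0.png"); x,y,w,h=roi
    c=im[y:y+h,x:x+w]; k=8
    C=cv2.resize(c,None,fx=k,fy=k,interpolation=cv2.INTER_CUBIC); hsv=cv2.cvtColor(C,cv2.COLOR_BGR2HSV)
    m=cv2.inRange(hsv,(14,110,90),(35,255,255)); 
    ct=max(cv2.findContours(m,cv2.RETR_EXTERNAL,cv2.CHAIN_APPROX_NONE)[0],key=cv2.contourArea)
    f=lambda p,o:(np.asarray(p,float)+.5)/k-.5+o
    P=plane(n,f(ct[:,0],(x,y)),.062)
    (cx,cy),r,_=cv2.fitEllipse((P[:,:2]*1e4).astype(np.float32)); print(n,"rose",cx/1e4,cy/1e4,np.array(r)/1e4)
    # slot: dark grey inside rose
    X,Y=np.meshgrid(np.arange(C.shape[1]),np.arange(C.shape[0])); Q=plane(n,f(np.c_[X.ravel(),Y.ravel()],(x,y)),.062)[:,:2]
    d=np.hypot(*(Q-[cx/1e4,cy/1e4]).T); g=C.max(2).ravel()
    s=Q[(d<.0125)&((g<90)|(hsv[:,:,1].ravel()>110))]
    (c0,sz,a)=cv2.minAreaRect((s*1e4).astype(np.float32)); ev=np.linalg.eigh(np.cov(s.T))[1][:,1]
    print(" slot",np.array(c0)/1e4,np.array(sz)/1e4,"pca",s.mean(0),np.degrees(np.arctan2(ev[1],ev[0])))
    x,y,w,h=broi; C=cv2.resize(im[y:y+h,x:x+w],None,fx=k,fy=k,interpolation=cv2.INTER_CUBIC); hsv=cv2.cvtColor(C,cv2.COLOR_BGR2HSV)
    m=((hsv[:,:,1]<45)&(hsv[:,:,2]>140)).astype(np.uint8)
    ct=max(cv2.findContours(m,cv2.RETR_EXTERNAL,cv2.CHAIN_APPROX_NONE)[0],key=cv2.contourArea)
    P=plane(n,f(cv2.convexHull(ct)[:,0],(x,y)),.042)[:,:2]
    c0,sz,a=cv2.minAreaRect((P*1e4).astype(np.float32)); print(" block",np.array(c0)/1e4,np.array(sz)/1e4,a)
print("bow top",plane("top",[[388.2,195.4]],.082))
```

```text
top rose 0.528165087890625 0.24940166015625 [0.17548567 0.18764154]
 slot [0.52723496 0.25300444] [0.00980587 0.02135421] pca [0.52722244 0.25306025] 169.01004088703382
 block [ 0.56554814 -0.2497375 ] [0.05971542 0.08438284] 86.09043884277344
side rose 0.526330322265625 0.2332476806640625 [0.18832592 0.26583506]
 slot [0.52595732 0.2292198 ] [0.01689999 0.02495507] pca [0.52600549 0.22922206] 175.96814367353082
 block [ 0.56640703 -0.24793147] [0.06030424 0.08519489] 85.9838638305664
bow top [[ 0.56447541 -0.24938621  0.082     ]]
```

```bash
cat > slot.py <<'E'
from h import *
def rose(n,im,c0,k=8):
    u,v=proj(n,[*c0,.062])[0].astype(int); x,y=u-22,v-20
    C=cv2.resize(im[y:y+40,x:x+44],None,fx=k,fy=k,interpolation=cv2.INTER_CUBIC); hsv=cv2.cvtColor(C,cv2.COLOR_BGR2HSV)
    m=cv2.inRange(hsv,(15,120,110),(30,255,255)); m=cv2.morphologyEx(m,cv2.MORPH_OPEN,np.ones((5,5)))
    ct=max(cv2.findContours(m,cv2.RETR_EXTERNAL,cv2.CHAIN_APPROX_NONE)[0],key=cv2.contourArea)
    f=lambda p:(np.asarray(p,float)+.5)/k-.5+(x,y)
    P=plane(n,f(ct[:,0]),.062)[:,:2]
    (c,r,_)=cv2.fitEllipse((P*1e4).astype(np.float32)); c=np.array(c)/1e4
    X,Y=np.meshgrid(np.arange(C.shape[1]),np.arange(C.shape[0])); Q=plane(n,f(np.c_[X.ravel(),Y.ravel()]),.062)[:,:2]
    d=np.hypot(*(Q-c).T); g=C.max(2).ravel(); th=np.percentile(g[d<.012],75)*.8
    s=Q[(d<.0125)&((g<th)|(hsv[:,:,1].ravel()>110))]
    (sc,sz,a)=cv2.minAreaRect((s*1e4).astype(np.float32)); ev=np.linalg.eigh(np.cov(s.T))[1][:,1]
    print(n,"rose",c.round(4),np.array(r)/1e4,"slot",np.array(sc)/1e4,np.array(sz)/1e4,"ang",a,"pca",s.mean(0).round(4),np.degrees(np.arctan2(ev[1],ev[0])))
E
python3 - <<'E'
from slot import *
rose("top",cv2.imread("pics/top0.png"),(.527,.2528)); rose("side",cv2.imread("pics/side0.png"),(.527,.2528))
E
```

```text
top rose [0.527  0.2532] [0.05272685 0.0527978 ] slot [0.52694976 0.25306851] [0.00966846 0.02182615] ang 76.34418487548828 pca [0.5269 0.2532] 167.60586891958914
side rose [0.5281 0.2551] [0.05355876 0.05490467] slot [0.52818252 0.25521604] [0.00711079 0.02027104] ang 77.63652038574219 pca [0.5282 0.2553] 168.78809154164225
```

```bash
python3 -m crank '{"travel":[[35,-36,0],[70,-72,0],[105,-108,0],[140,-145,0],[175,-180,0],[210,-216,0],[245,-252,0],[280,-288,0],[315,-325,0],[350,-360,0],[360,-400,0],[370,-440,0]],"twist":[2,4,6,8,10,12,13.5,13.5,13.5,13.5,13.5,13.5]}' 90; python3 -m crank '{"travel":[[0,-45,0],[0,-90,0],[0,-135,0],[0,-180,0],[0,-225,0],[0,-270,0],[0,-315,0],[0,-360,0],[0,-405,0],[0,-430,0],[0,-430,0],[0,-430,0]],"twist":[0,0,0,0,0,0,0,0,0,0,0,0]}'
python3 -c "
from bench import ctrl;s=ctrl.read_state();print(s)
import cv2;cv2.imwrite('pics/x1.png',ctrl.snapshot('side')[:,:,::-1])"
```

```text
clock: 1.3
tool_pos: [0.5665, 0.1777, 0.4042]
ee_rot: [0.036, 0.999, -0.0, -0.0]
wrist_force: [0.7, 0.5, 1.0]
grip_width: 0.0554
grasp_force: 0.0
clock: 2.5
tool_pos: [0.5655, -0.2502, 0.4042]
ee_rot: [0.036, 0.999, 0.0, -0.0]
wrist_force: [-0.1, 0.7, -0.5]
grip_width: 0.0554
grasp_force: 0.0
{'clock': 2.5, 'joints': array([ 0.19082417,  0.48724832,  0.21279852,  1.63739188, -0.11601578,
        1.03028055,  1.93923245]), 'qvel': array([-0.03212133, -0.00746137, -0.02704918,  0.00773664, -0.004208  ,
       -0.00021692, -0.00025323]), 'joint_efforts': array([ 2.23382480e+00, -5.38445413e+01,  5.35344332e+00, -2.54398870e+01,
        2.12474638e-01, -3.49350949e-02,  4.70079447e-02]), 'tool_pos': array([ 0.56549781, -0.25019563,  0.40418399]), 'ee_rot': array([ 3.55100554e-02,  9.99369185e-01,  3.39002596e-04, -3.90939955e-04]), 'wrist_force': array([-0.05753113,  0.66726649, -0.53795345]), 'torque': array([ 0.02649158, -0.00759316, -0.0611923 ]), 'grasp_force': 0.0, 'grip_width': 0.05540296412175326}
```

```bash
python3 -m crank '{"travel":[[0,0,-40],[0,0,-80],[0,0,-115],[0,0,-145],[0,0,-165],[0,0,-178],[0,0,-182],[0,0,-182],[0,0,-182]],"twist":[0,0,0,0,0,0,0,0,0]}'
python3 - <<'E'
from h import *
s=ctrl.read_state(); print(s['tool_pos'],s['wrist_force'])
im=[cv2.resize(ctrl.snapshot(n)[y:y+75,x:x+100,::-1],None,fx=4,fy=4,interpolation=cv2.INTER_CUBIC) for n,x,y in(("top",330,160),("side",270,280))]
cv2.imwrite("pics/g1.png",np.hstack(im))
E
```

```text
clock: 3.45
tool_pos: [0.5663, -0.2502, 0.2239]
ee_rot: [0.035, 0.999, -0.0, 0.001]
wrist_force: [0.2, 0.1, 0.7]
grip_width: 0.0552
grasp_force: 0.0
[ 0.56627781 -0.25015372  0.22385458] [0.15767484 0.06507361 0.71096889]
```

View pics/g1.png

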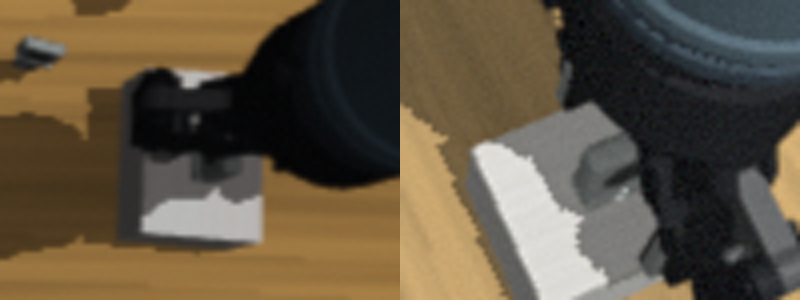

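Run:
```python
from h import *
from scipy.spatial.transform import Rotation as Ro
s=ctrl.read_state(); R=Ro.from_quat(s['ee_rot']).as_matrix()
for l in([0,0,.155],[0,.0275,.173],[0,-.0275,.173],[0.011,.0275,.173],[-0.011,.0275,.173],[0,.04,.155],[0,-.04,.155],[0,0,.1]):
    w=s['tool_pos']+R@l
    print(l,w.round(3),"crop top",((proj("top",w)[0]-(330,160))*4).round(),"side",((proj("side",w)[0]-(270,280))*4).round()+(400,0))
```

```text
[0, 0, 0.155] [ 0.567 -0.25   0.069] crop top [224. 142.] side [626. 160.]
[0, 0.0275, 0.173] [ 0.568 -0.223  0.051] crop top [156. 143.] side [583. 107.]
[0, -0.0275, 0.173] [ 0.565 -0.278  0.051] crop top [265. 152.] side [657. 252.]
[0.011, 0.0275, 0.173] [ 0.557 -0.222  0.051] crop top [155. 165.] side [556. 118.]
[-0.011, 0.0275, 0.173] [ 0.579 -0.224  0.051] crop top [156. 121.] side [609.  96.]
[0, 0.04, 0.155] [ 0.569 -0.21   0.069] crop top [143. 135.] side [573.  57.]
[0, -0.04, 0.155] [ 0.564 -0.29   0.069] crop top [306. 149.] side [685. 273.]
[0, 0, 0.1] [ 0.566 -0.25   0.124] crop top [271. 122.] side [652. 102.]
```

Run:
```python
from h import *
im=[cv2.resize(ctrl.snapshot(n)[y:y+180,x:x+132,::-1],None,fx=3,fy=3,interpolation=cv2.INTER_CUBIC) for n,x,y in(("top",340,100),("side",270,200))]
cv2.imwrite("pics/g2.png",np.clip(np.hstack(im).astype(float)*1.8,0,255))
```

```text
[ WARN:0@1.511] global loadsave.cpp:1063 imwrite_ Unsupported depth image for selected encoder is fallbacked to CV_8U.
```

View pics/g2.png

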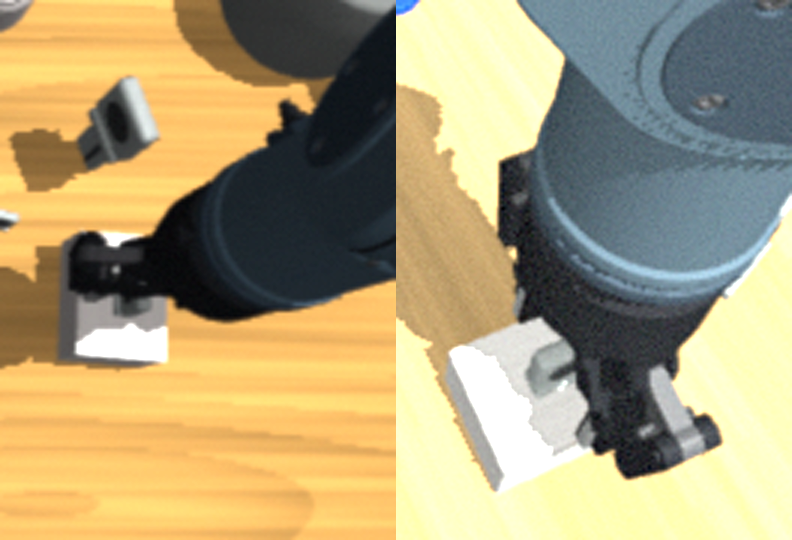

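The side view shows the near finger's tip at about px (333,347), where I expected (334,343). The far finger is half hidden at about (312,300). The bow at (383,200) in the top view lies between them, so I'll lower 3 mm and grip.

```bash
python3 -m crank '{"travel":[[0,0,-3],[0,0,-3]],"twist":[0,0]}'; python3 -m crank '{"travel":[[0,0,0],[0,0,0],[0,0,0],[0,0,0],[0,0,0],[0,0,0],[0,0,0],[0,0,0]],"twist":[0,0,0,0,0,0,0,0]}' 255;  python3 -m crank '{"travel":[[0,0,10],[0,0,25],[0,0,45],[0,0,75],[0,0,110],[0,0,120],[0,0,120],[0,0,120]],"twist":[0,0,0,0,0,0,0,0]}'
```

```text
clock: 3.85
tool_pos: [0.5655, -0.2501, 0.2195]
ee_rot: [0.035, 0.999, 0.0, -0.0]
wrist_force: [-0.2, -0.3, -0.6]
grip_width: 0.0549
grasp_force: 0.0
clock: 4.65
tool_pos: [0.5658, -0.2496, 0.2199]
ee_rot: [0.035, 0.999, 0.0, -0.0]
wrist_force: [-1.3, 3.2, 5.3]
grip_width: 0.0093
grasp_force: 58.9
clock: 5.45
tool_pos: [0.5652, -0.2503, 0.3393]
ee_rot: [0.035, 0.999, -0.0, -0.0]
wrist_force: [-0.1, -0.4, -0.6]
grip_width: 0.0093
grasp_force: 58.9
```

```bash
python3 -m crank '{"travel":[[-3,45,0],[-6,90,0],[-9,135,0],[-12,180,0],[-15,225,0],[-18,270,0],[-21,315,0],[-24,360,0],[-27,405,0],[-30,450,0],[-34,485,0],[-38,503,0]],"twist":[-0.5,-1,-2,-3,-4,-5,-6,-7,-8,-8,-8,-8]}'; python3 -m crank '{"travel":[[0,0,-15],[0,0,-30],[0,0,-40],[0,0,-45],[0,0,-45],[0,0,-45],[0,0,-45]],"twist":[0,0,0,0,0,0,0]}'
python3 - <<'E'
from h import *
I={n:ctrl.snapshot(n)[:,:,::-1] for n in("top","side")}
for n in I: cv2.imwrite(f"pics/{n}2.png",I[n])
s=ctrl.read_state(); print(s['tool_pos'],s['ee_rot'])
im=[cv2.resize(I[n][y:y+75,x:x+50],None,fx=8,fy=8,interpolation=cv2.INTER_CUBIC) for n,x,y in(("top",100,180),("side",160,70))]
cv2.imwrite("pics/k1.png",np.clip(np.hstack(im).astype(float)*1.3,0,255).astype(np.uint8))
E
```

```text
clock: 6.65
tool_pos: [0.5261, 0.2568, 0.3379]
ee_rot: [0.102, 0.995, -0.0, -0.001]
wrist_force: [1.0, -0.5, -0.7]
grip_width: 0.0091
grasp_force: 59.0
clock: 7.35
tool_pos: [0.5281, 0.2527, 0.2953]
ee_rot: [0.105, 0.994, 0.0, 0.0]
wrist_force: [0.4, 0.0, -1.0]
grip_width: 0.0091
grasp_force: 59.0
[0.5279118  0.25286114 0.29527695] [1.04746335e-01 9.94498811e-01 3.41913512e-04 4.51888600e-04]
```

View pics/k1.png

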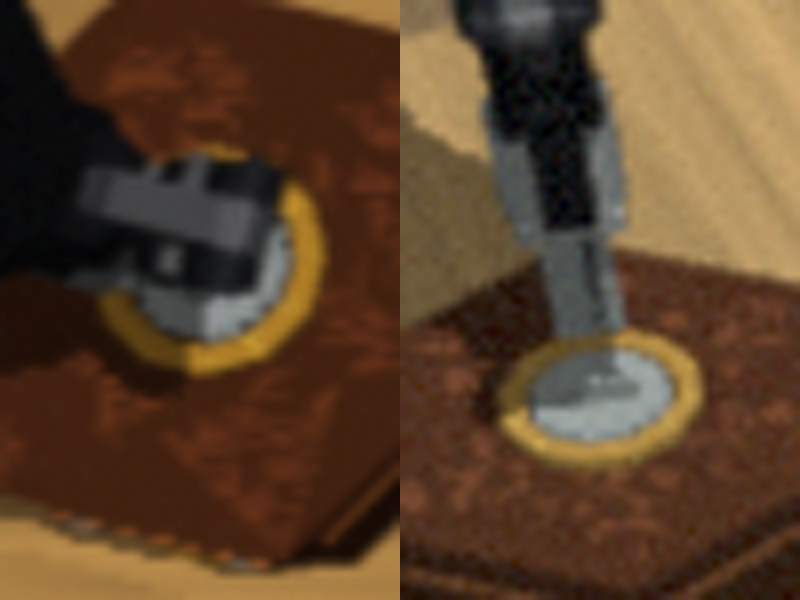

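Run:
```python
from h import *
I=cv2.imread("pics/side2.png").astype(float)
for r in range(100,114): print(r,[tuple(int(v) for v in p) and f"{int(p[0])}/{int(p[2])}" for p in I[r,174:192]])
a=np.radians(-12); 
for nm,c in(("tcp",(.5279,.2529)),("slotside",(.5282,.2552))):
  for z in(.0834,.0934,.1034):
    P=[(c[0]+x*np.cos(a)-y*np.sin(a),c[1]+x*np.sin(a)+y*np.cos(a),z) for x in(-.009,.009) for y in(-.003,.003)]
    q=proj("side",P); print(nm,z,"centre",proj("side",(*c,z)).round(2),"x",q[:,0].min().round(2),q[:,0].max().round(2),"ymax",q[:,1].max().round(2))
```

```text
100 ['54/77', '62/64', '64/72', '64/73', '59/60', '63/60', '62/62', '65/63', '50/49', '38/35', '53/53', '66/74', '64/101', '63/120', '69/130', '73/133', '75/137', '73/134']
101 ['43/78', '48/76', '48/70', '57/69', '64/62', '64/63', '64/61', '60/61', '57/56', '32/30', '49/46', '59/63', '49/72', '31/77', '39/86', '50/95', '51/100', '60/116']
102 ['40/78', '37/72', '33/61', '40/50', '61/61', '62/61', '61/60', '61/61', '59/54', '36/35', '50/48', '62/60', '51/60', '29/66', '30/65', '29/66', '30/69', '33/75']
103 ['37/65', '22/56', '17/38', '32/39', '66/62', '61/60', '63/62', '65/64', '56/55', '42/38', '44/42', '64/61', '57/62', '30/67', '13/59', '21/62', '28/66', '20/60']
104 ['21/43', '12/36', '18/36', '29/41', '52/56', '61/58', '63/57', '64/59', '60/56', '46/45', '44/43', '76/73', '74/79', '44/79', '32/74', '25/65', '27/67', '23/61']
105 ['3/28', '11/31', '13/37', '22/39', '48/54', '60/58', '63/66', '66/64', '62/60', '44/46', '48/43', '78/77', '80/84', '56/85', '34/80', '30/71', '23/64', '26/64']
106 ['14/32', '23/39', '21/37', '18/36', '44/52', '64/61', '62/63', '63/59', '62/60', '53/4
[... 947 characters left out ...]
 '15/45', '28/64', '40/72', '40/71', '38/76', '36/77', '37/75', '35/80', '39/99', '51/134', '55/137', '55/138', '50/132', '51/133']
113 ['13/36', '16/41', '10/42', '18/58', '28/77', '18/74', '29/77', '31/73', '33/75', '39/74', '37/72', '41/66', '54/82', '74/110', '57/112', '60/118', '52/128', '56/135']
tcp 0.0834 centre [[183.18 111.51]] x 178.79 187.57 ymax 113.04
tcp 0.0934 centre [[182.4  107.73]] x 177.97 186.84 ymax 109.25
tcp 0.1034 centre [[181.61 103.86]] x 177.13 186.09 ymax 105.39
slotside 0.0834 centre [[182.97 110.85]] x 178.59 187.36 ymax 112.37
slotside 0.0934 centre [[182.19 107.07]] x 177.77 186.62 ymax 108.59
slotside 0.1034 centre [[181.4 103.2]] x 176.93 185.87 ymax 104.72
```

In the side view the blade hangs upright at px columns 178.4–187.7 (row 108), with its tip at row ~111.3. That puts it about 0.6 px (1.3 mm) too far in +x compared with the slot. I'll correct x -1.3 and y +0.6, then feel for the slot.

```bash
python3 -m crank '{"travel":[[-1.3,0.6,0],[-1.3,0.6,-6],[-1.3,0.6,-12],[-1.3,0.6,-17],[-1.3,0.6,-18],[-1.3,0.6,-18]],"twist":[0,0,0,0,0,0]}'; python3 -m crank '{"travel":[[0,0,-1.5],[0,0,-3],[0,0,-4.5],[0,0,-6],[0,0,-6]],"twist":[0,0,0,0,0]}'
```

```text
clock: 8.05
tool_pos: [0.5263, 0.2534, 0.2763]
ee_rot: [0.105, 0.995, -0.0, -0.0]
wrist_force: [-0.2, -0.7, -1.0]
grip_width: 0.0089
grasp_force: 59.0
clock: 8.55
tool_pos: [0.5263, 0.2534, 0.2705]
ee_rot: [0.105, 0.995, -0.0, -0.0]
wrist_force: [0.4, 0.2, -0.6]
grip_width: 0.0093
grasp_force: 59.0
```

No force with the tip about 3.4 mm below the face, so the blade is in the slot. Now I'll creep down while rocking.

```bash
python3 -m crank '{"travel":[[0,0,-1],[0,0,-2],[0,0,-2.5],[0,0,-3],[0,0,-3.5],[0,0,-4],[0,0,-4.5],[0,0,-5],[0,0,-5.5],[0,0,-6],[0,0,-6.5],[0,0,-7]],"twist":[5,0,-5,0,5,0,-5,0,5,0,-5,0]}'
```

```text
clock: 9.75
tool_pos: [0.5266, 0.2536, 0.264]
ee_rot: [0.105, 0.994, -0.0, 0.0]
wrist_force: [-0.0, -0.6, 3.2]
grip_width: 0.0096
grasp_force: 59.5
```

```bash
python3 -m crank '{"travel":[[0,0,-0.4],[0,0,-0.8],[0,0,-1.2],[0,0,-1.6],[0,0,-2],[0,0,-2.4],[0,0,-2.8],[0,0,-3.2],[0,0,-3.6],[0,0,-4],[0,0,-4.4],[0,0,-4.8]],"twist":[5,0,-5,0,5,0,-5,0,5,0,-5,0]}'
```

```text
clock: 10.95
tool_pos: [0.5264, 0.2538, 0.259]
ee_rot: [0.105, 0.994, 0.0, 0.0]
wrist_force: [0.1, -0.2, -0.1]
grip_width: 0.0091
grasp_force: 59.0
```

```bash
python3 -m crank '{"travel":[[0,0,-0.4],[0,0,-0.8],[0,0,-1.2],[0,0,-1.6],[0,0,-2],[0,0,-2.4],[0,0,-2.8],[0,0,-3.2],[0,0,-3.6],[0,0,-4],[0,0,-4.4],[0,0,-4.8]],"twist":[5,0,-5,0,5,0,-5,0,5,0,-5,0]}'
```

```text
clock: 12.15
tool_pos: [0.5264, 0.2539, 0.2542]
ee_rot: [0.105, 0.994, 0.0, 0.0]
wrist_force: [-0.7, 0.9, 0.4]
grip_width: 0.0091
grasp_force: 59.1
```

```bash
python3 -m crank '{"travel":[[0,0,-0.4],[0,0,-0.8],[0,0,-1.2],[0,0,-1.6],[0,0,-2],[0,0,-2.4],[0,0,-2.8],[0,0,-3.2],[0,0,-3.6],[0,0,-4],[0,0,-4.4],[0,0,-4.8]],"twist":[5,0,-5,0,5,0,-5,0,5,0,-5,0]}'
```

```text
clock: 13.35
tool_pos: [0.5264, 0.2541, 0.2495]
ee_rot: [0.105, 0.994, 0.0, 0.0]
wrist_force: [-0.7, 1.8, 0.5]
grip_width: 0.0091
grasp_force: 59.2
```

```bash
python3 -m crank '{"travel":[[0,0,-0.4],[0,0,-0.8],[0,0,-1.2],[0,0,-1.6],[0,0,-2],[0,0,-2.4],[0,0,-2.8],[0,0,-3.2],[0,0,-3.6],[0,0,-4],[0,0,-4.4],[0,0,-4.8]],"twist":[5,0,-5,0,5,0,-5,0,5,0,-5,0]}'
```

```text
clock: 14.55
tool_pos: [0.5264, 0.2539, 0.2446]
ee_rot: [0.105, 0.994, 0.0, 0.0]
wrist_force: [-0.2, 1.1, -0.2]
grip_width: 0.0095
grasp_force: 59.1
```

```bash
python3 -m crank '{"travel":[[0,0,-0.4],[0,0,-0.8],[0,0,-1.2],[0,0,-1.6],[0,0,-2],[0,0,-2.4],[0,0,-2.8],[0,0,-3.2],[0,0,-3.6],[0,0,-4],[0,0,-4.3],[0,0,-4.5]],"twist":[5,0,-5,0,5,0,-5,0,3,0,0,0]}'; python3 -m crank '{"travel":[[0,0,-0.4],[0,0,-0.8],[0,0,-1],[0,0,-1],[0,0,-1]],"twist":[0,0,0,0,0]}'
```

```text
clock: 15.75
tool_pos: [0.5265, 0.2537, 0.2402]
ee_rot: [0.104, 0.995, 0.0, 0.0]
wrist_force: [1.1, 1.5, 0.8]
grip_width: 0.0092
grasp_force: 59.1
clock: 16.25
tool_pos: [0.5266, 0.2537, 0.2398]
ee_rot: [0.104, 0.995, 0.0, 0.0]
wrist_force: [-2.1, -0.3, 6.8]
grip_width: 0.0095
grasp_force: 60.0
```

The key stopped at the predicted home height (0.2399) with 6.8 N upward force, so it's home. Now the turn.

```bash
python3 -m crank '{"travel":[[0,0,0],[0,0,0],[0,0,0],[0,0,0],[0,0,0],[0,0,0],[0,0,0],[0,0,0],[0,0,0],[0,0,0],[0,0,0],[0,0,0]],"twist":[-4,-8,-12,-16,-20,-24,-28,-32,-36,-40,-44,-48]}'; python3 -c "
from bench import ctrl;s=ctrl.read_state();print(s['torque'],s['joints'])"
```

```text
clock: 17.45
tool_pos: [0.5267, 0.2537, 0.2398]
ee_rot: [0.501, 0.865, 0.001, 0.0]
wrist_force: [-1.4, -0.1, 7.2]
grip_width: 0.0094
grasp_force: 60.9
[0.08388548 0.17327562 0.12135244] [-0.77700053  0.67503977  0.34277491  1.83586867 -0.337956    0.68696144
  0.28111258]
```

```bash
python3 -m crank '{"travel":[[0,0,0],[0,0,0],[0,0,0],[0,0,0],[0,0,0],[0,0,0],[0,0,0],[0,0,0],[0,0,0],[0,0,0],[0,0,0],[0,0,0]],"twist":[-4,-8,-12,-16,-20,-24,-28,-32,-36,-40,-44,-46]}'; python3 -m crank '{"travel":[[0,0,0],[0,0,0],[0,0,0],[0,0,0]],"twist":[0,0,0,0]}'
python3 - <<'E'
from h import *
s=ctrl.read_state();print(s['torque'],s['joints'][6])
im=[cv2.resize(ctrl.snapshot(n)[y:y+75,x:x+50,::-1],None,fx=8,fy=8,interpolation=cv2.INTER_CUBIC) for n,x,y in(("top",100,180),("side",160,70))]
cv2.imwrite("pics/t1.png",np.clip(np.hstack(im).astype(float)*1.3,0,255).astype(np.uint8))
E
```

```text
clock: 18.65
tool_pos: [0.5264, 0.2536, 0.2398]
ee_rot: [0.799, 0.601, 0.0, -0.0]
wrist_force: [-2.7, 0.5, 8.9]
grip_width: 0.0092
grasp_force: 61.9
clock: 19.05
tool_pos: [0.5264, 0.2536, 0.2398]
ee_rot: [0.798, 0.602, 0.0, -0.0]
wrist_force: [-2.5, 0.7, 8.9]
grip_width: 0.0093
grasp_force: 61.4
[0.06638857 0.57415003 0.06394789] -0.3470296256888386
```

View pics/t1.png

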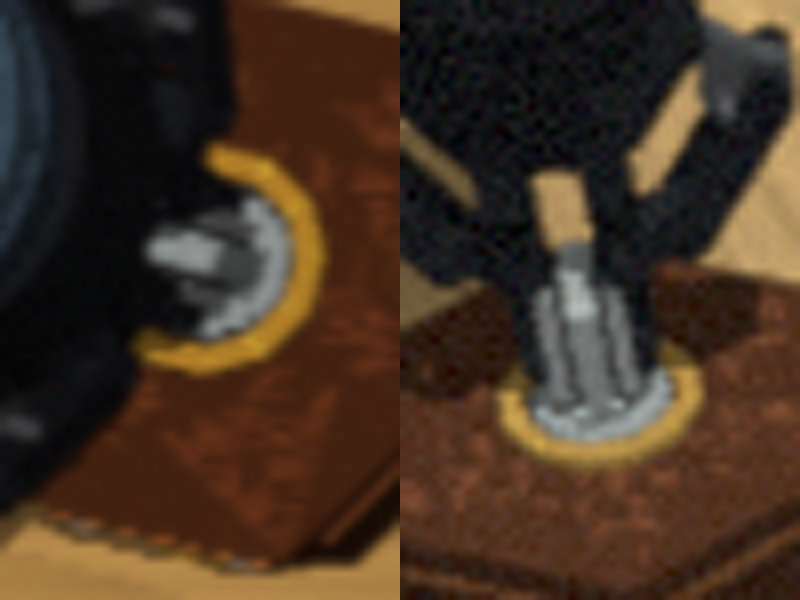

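The picture shows the collar sitting on the face and the bow held flat between the pads, turned about 94° (bow at about (185,250) in the left crop). I'll add 3° for margin and check the torque.

```bash
for i in 1 2 3; do python3 -m crank '{"travel":[[0,0,0],[0,0,0]],"twist":[-1,-1]}'|grep -E "ee_rot|wrist"; python3 -c "
from bench import ctrl;s=ctrl.read_state();print(s['torque'])";done
```

```text
ee_rot: [0.804, 0.595, 0.0, -0.0]
wrist_force: [-2.3, 0.2, 9.0]
[0.05265638 0.61732982 0.16097657]
ee_rot: [0.809, 0.588, 0.0, -0.0]
wrist_force: [-2.0, -1.1, 9.2]
[0.06410049 0.59382105 0.12531598]
ee_rot: [0.814, 0.581, 0.0, -0.0]
wrist_force: [-2.7, 0.7, 8.9]
[0.10314158 0.55084475 0.10834455]
```

The torque averages about 0.13 N m, which matches the spring at a quarter turn and shows it isn't against the stop. I'm handing it in.

```bash
python3 -c "
from bench import ctrl;print(ctrl.close_job())"
```

```text
the job is handed in; nothing more can be done
None
```

I lifted the key from the mould, rocked it past both pins until the collar was home, and turned it about 97° clockwise. I handed the job in at about 20 s, still gripping the key and holding it turned; the simulator returned no verdict.

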